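# Lock the humidifier's cam cap

## Robot

A 7-joint arm with a two-finger parallel gripper is mounted at the origin on the work surface. World frame = base frame: x ahead of the robot, y to its left, z up, the work surface at z = 0. Lengths are in m, angles in rad, forces in N, time in s.
With the tool pointing down it reaches from about 0.4 to 0.875 m from the base axis. Payload 19.3 kg.
Tool frame: the origin (TCP) lies midway between the tips of the shut fingers; the grasp point (between the pads) lies 19 mm behind it; z points along the fingers, y is the line along which they close (so a half turn about z gives the same grasp; the last joint's range is limited). The gripper opens to 85 mm and grips with 20 to 120 N. Pads are 22 mm wide; open, the fingers measure 114 mm over their backs; the gripper's body (76 mm by 85 mm) begins 54 mm behind the grasp point. The pads swing forward as they close: fully open they stand 13 mm farther back than shut.
Start: joints at [1.133, 0.521, -0.036, 1.599, 0.021, 1.021, -0.113], TCP at [0.225, -0.583, 0.231] pointing down, gripper open.
Joint ranges: [-2.91, 2.91], [-0.3, 2.13], [-1.5, 1.42], [0.17, 2.43], [-1.26, 4.41], [0.16, 1.93], [-2.52, 2.52]. Speed limits (rad/s): [1.89, 1.89, 2.39, 2.39, 3.01, 3.01, 3.01].

## Interface

Orientations are given as [roll, pitch, yaw] about the fixed x, y, z axes, in that order (R = Rz(yaw) Ry(pitch) Rx(roll)).
In Python, from workcell import bot gives the robot as it stands.
- The arm moves only by the tool move_arm, never from a script. Its argument "moves" is a list that holds one entry, the list of rows, each a list of 7 numbers: the opening, from 0 (shut) to 1 (fully open), then the shift along the tool's x, y, z in units of 1000 mm (1.0 is 1000 mm), then the turn, a rotation vector about the tool's x, y, z in units of 2 pi rad (1.0 is 2 pi rad). A call has 1 to 5 rows; each row is the pose to reach, as a shift and turn from the pose commanded when the call began, along the tool's axes at that moment, turning the shorter way round; what a row does not reach only later rows make up. A row lasts 1/10 s, in which the tool goes at most 50 mm and 8.59 degrees, less where a joint would pass 70% of its speed; a pose out of reach is approached as far as the arm can. A call with a number of a shift or a turn outside -1 to 1 is refused whole. A call with a gripper value outside its range is refused whole. The fingers move at their own pace and stop on an object; "force" is the grip in N (left out, the last holds). Time passes only in rows, so rows that repeat a pose let the fingers close. It gives the time, the measured TCP pose, the force, the opening and the grip force at its end, in the units of the state.
- bot.observe(): the state, without advancing time (a new reading comes with each control period).
- bot.grab_frame(name): name is "scene" or "top"; returns the picture (420x560x3 uint8, red, green, blue); there is no depth.
- bot.camera_params(name): a dict with "vertical_fov" (degrees; the focal length in pixels is half the picture's height over the tangent of half this angle, whatever the lens; pixels are square), "cx", "cy" (the principal point, pixels), "D" ([k1, k2, p1, p2, k3] as OpenCV has them; the pictures are not rectified), "R" (3x3) and "t" (3): a world point X has camera coordinates R X + t. Camera axes: x right, y down, z forward; pixel columns grow to the right and rows downward; lengths in m; the calibration is good to about 2 mm. A picture is of the moment at which its call begins. camera_params takes no time and is no camera call.
- bot.job_done(): hands the job in; it is judged then, once.
The state is a dict: "clock": time; "qpos": joint angles; "qd": joint speeds; "joint_efforts": joint torques, N m; "position": TCP position; "tool_rot": TCP orientation; "force": force on the tool from outside, world axes, zero at the start; "moment": the same for the moment, N m; "grip_width": finger opening in m; "finger_force": force on a finger pad.
Only numpy, scipy, OpenCV 4.12 (cv2) and the standard library are available. Lean on these libraries where they do the work, as an engineer would, in place of code of your own. Each camera call takes 0.05 s, during which the arm holds its last target. There are 200 camera calls.

## Task

The cap is sitting on the white humidifier's filler neck but is not locked: swing its two orange arms down together, fully home against the sides of the cap, and let go. Leave the green plant-feed tank alone; its cap stays open.

Things in the scene. Friction and masses are not known exactly. Their poses are not given: they have to be found in the camera images.
- white: White round humidifier, 112 mm across, 120 mm high to its shoulder, grey band, fixed to the table; origin centre of underside, z up, y along the arm pair. On its neck sits an aluminium cap 33 mm across, top 193 mm up. Fixed guards flank each arm, 24 mm over all in x, ending 26 mm out from the axis along y (154 to 170 mm up) or 21 mm (170 to 192 mm up). Locked, the arms measure 52 mm over their outsides; below them is free down to 120 mm.
- white_cap (a point): Point on the white humidifier's cap axis at the height of the arm hinges, 185 mm above the table; z up, arm a on +y, arm b on -y, hinges 20 mm from the axis; level arms reach 62 mm out. A gripper opened along y and lowered over the cap pushes both arms down with its fingers; closing it with the fingertips about 40 mm below this point brings them home.
- white_arm_a (a joint): Orange cam arm on the +y side of the white humidifier's cap: 42 mm long from its hinge, 12 mm wide (18 mm at its end bar), 6 mm thick. Value in rad: 0 = straight out level, negative = raised, positive = swung down; about 1.5 = fully down along the side of the cap (locked). Starts between -0.45 and 0.1. Stiff hinge (0.06 N m, 1.5 N at the end); stays where it is left.
- white_arm_b (a joint): Orange cam arm on the -y side of the white humidifier's cap: 42 mm long from its hinge, 12 mm wide (18 mm at its end bar), 6 mm thick. Value in rad: 0 = straight out level, negative = raised, positive = swung down; about 1.5 = fully down along the side of the cap (locked). Starts between -0.45 and 0.1. Stiff hinge (0.06 N m, 1.5 N at the end); stays where it is left.
- green: Green cone-shaped plant-feed tank, 112 mm across the foot, 120 mm to its shoulder, fixed, with the same cap and open orange arms (up to 207 mm high, reaching 62 mm out along its y). Not to be touched. Origin centre of underside on the table, z up. Nearby, unlisted: loose mug 90 mm high, glass dish, small chrome tin, and a peg board stand 214 mm high at the right edge.
There are look-alikes about, which are no part of the job. Leave any black or pink look-alike of the white alone.

How it is judged:
By the outcome, as a careful person would: the job done as asked, in the order asked, and still so for the second after the job is handed in, with the robot touching nothing.
It also fails if it takes over 27 s, if anything falls off the work surface, if the arm or the gripper's body presses on something with over 40 N, if the wrist force passes 120 N, or if a joint passes its speed limit or range.

## Working session

There is one attempt and no reset: what is moved stays moved. The work goes in short steps, Python scripts to look and compute and a tool call to move; the robot and the scene stay as the last step left them, time stands still between calls to the robot, and variables do not carry over. Pictures are saved under pics/ and viewed, at most 10 in all, crops included, and the job is handed in when it is done.

Besides the shell and the picture viewer there is one more tool, called after "Emit:" in YAML: its name, and indented under it one key for each argument. move_arm: Moves the arm, as the interface text tells. Shifts and turns lie within -1 to 1; 1 stands for 1000 mm of shift or 2 pi rad of turn. Its arguments: {"type":"object","properties":{"moves":{"type":"array"},"force":{"type":"number"}},"required":["moves"]}

```bash
mkdir -p pics
python3 - <<'E'
from workcell import bot
import cv2,numpy as np
for n in("scene","top"):
    f=bot.grab_frame(n); cv2.imwrite(f"pics/{n}0.png",f[:,:,::-1]); p=bot.camera_params(n)
    print(n,p["vertical_fov"],p["D"],(-np.array(p["R"]).T@np.array(p["t"])).round(3))
s=bot.observe(); print(s["position"],s["tool_rot"],s["clock"],s["grip_width"])
E
```

```text
scene 53.425996585717215 [0.02954221 0.         0.         0.         0.        ] [ 1.023 -0.554  0.723]
top 48.50800206635157 [-0.08672133  0.          0.          0.          0.        ] [0.438 0.03  1.126]
[ 0.22454247 -0.58295573  0.23081223] [-3.14059366e+00  8.55905113e-05  3.67681130e-01] 0.1 0.08507615165091664
```

View pics/scene0.png

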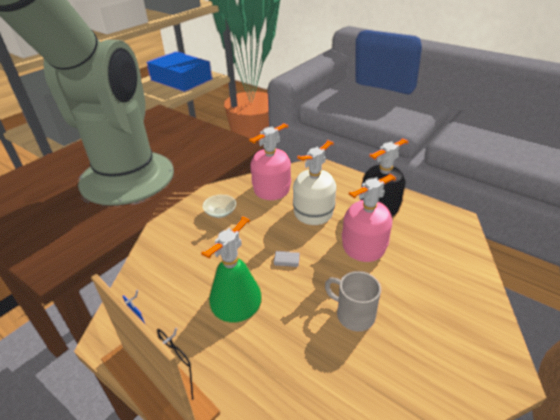

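View pics/top0.png

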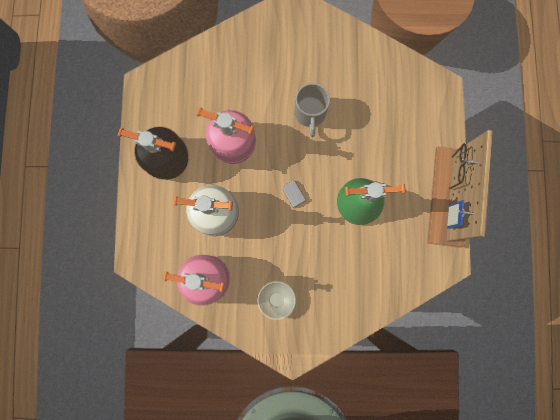

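The scene picture shows white at about (314,195) with its cap at (316,155). In the top picture it is at (212,210) with its cap at (204,205), and the arms run left to right. Next I'll mask the orange arms and view enlarged crops.

```bash
cat > h.py <<'E'
import cv2,numpy as np
from workcell import bot
def K(p):
    f=210/np.tan(np.radians(p["vertical_fov"])/2); return np.array([[f,0,p["cx"]],[0,f,p["cy"]],[0,0,1.]])
def ray(n,uv):
    p=bot.camera_params(n); R=np.array(p["R"]); u=cv2.undistortPoints(np.array([[uv]],float),K(p),np.array(p["D"]))[0,0]
    return -R.T@np.array(p["t"]), R.T@np.r_[u,1]
def plane(n,uv,z):
    c,d=ray(n,uv); return c+d*(z-c[2])/d[2]
def tri(a,b):
    (c1,d1),(c2,d2)=ray("scene",a),ray("top",b)
    s=np.linalg.lstsq(np.c_[d1,-d2],c2-c1,rcond=None)[0]; p,q=c1+s[0]*d1,c2+s[1]*d2
    return (p+q)/2,np.linalg.norm(p-q)
def proj(n,X):
    p=bot.camera_params(n); return cv2.projectPoints(np.array(X,float).reshape(-1,1,3),cv2.Rodrigues(np.array(p["R"]))[0],np.array(p["t"],float),K(p),np.array(p["D"]))[0][:,0]
E
python3 - <<'E'
from h import *
a=cv2.imread("pics/scene0.png")[130:190,290:350]; b=cv2.imread("pics/top0.png")[180:240,170:240]
cv2.imwrite("pics/crop.png",np.hstack([cv2.resize(a,(360,360),interpolation=2),cv2.resize(b,(420,360),interpolation=2)]))
for n,(x0,y0,x1,y1) in {"scene":(290,130,350,180),"top":(170,180,240,230)}.items():
    im=cv2.imread(f"pics/{n}0.png"); h=cv2.cvtColor(im,cv2.COLOR_BGR2HSV)
    m=cv2.inRange(h,(5,190,120),(17,255,255)); z=np.zeros_like(m); z[y0:y1,x0:x1]=m[y0:y1,x0:x1]
    k,l,s,c=cv2.connectedComponentsWithStats(z)
    for i in range(1,k):
        if s[i,4]>8: 
            print(n,s[i],c[i].round(1)); pts=np.argwhere(l==i)[:,::-1]; print(cv2.minAreaRect(pts.astype(np.float32)))
E
```

```text
scene [321 141  12   8  43] [326.7 144.5]
((326.1400146484375, 144.51998901367188), (4.599999904632568, 11.200000762939453), 53.13010025024414)
scene [298 156  14   4  40] [304.1 157.3]
((304.5, 157.5), (13.0, 3.0), 0.0)
```

View pics/crop.png

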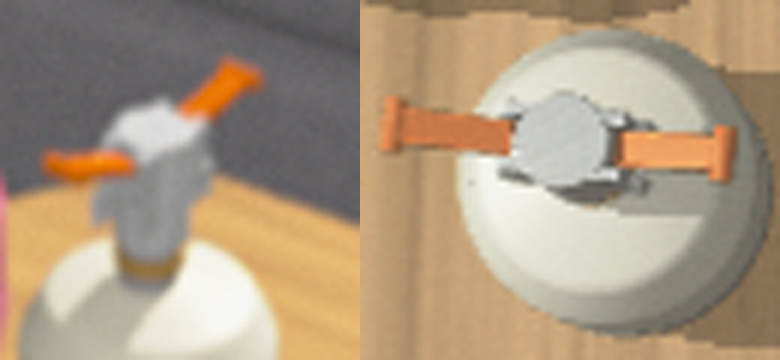

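Run:
```python
from h import *
np.set_printoptions(precision=4,suppress=True)
c=plane("top",(203.2,202.4),.193); print("cap top plane",c, "scene plane",plane("scene",(315.9,151.2),.193),tri((315.9,151.2),(203.2,202.4)))
A=tri((329.9,141.9),(174.9,200.25)); B=tri((299.1,156.6),(229.9,204.9)); print(A,B)
d=A[0]-B[0]; print("yaw of y axis dir deg",np.degrees(np.arctan2(d[1],d[0]))-90)
for T in(A[0],B[0]):
    r=np.linalg.norm((T-c)[:2]); print("out",r,"angle",-np.arctan2(T[2]-.185,r-.02),np.hypot(T[2]-.185,r-.02))
# body: white blob foot circle
im=cv2.imread("pics/top0.png"); 
for n in("black/pink",): 
    for uv in((227,121),(146,140),(193,282),(375,190)): print(plane("top",uv,.193)-c)
```

```text
cap top plane [0.5564 0.186  0.193 ] scene plane [0.5559 0.1839 0.193 ] (array([0.5559, 0.1855, 0.1924]), np.float64(0.0016407376509997018))
(array([0.5598, 0.2434, 0.192 ]), np.float64(0.001888511091278658)) (array([0.5483, 0.1288, 0.2038]), np.float64(0.0054447708347452415))
yaw of y axis dir deg -5.72099217928826
out 0.05748267183052842 angle -0.18430476494571843 0.038128418572875786
out 0.057755810569988665 angle -0.46226696100931697 0.042183199628946684
[ 0.1699 -0.0445  0.    ]
[0.1292 0.1226 0.    ]
[-0.1597  0.0166  0.    ]
[ 0.0281 -0.3482  0.    ]
```

Cap axis comes out at (0.556, 0.185) with yaw about −0.10 rad. The triangulated height of 192 mm, the arm length of about 42 mm and the arm angles all fit what was given. I'll lift first, then travel.

Emit:
move_arm:
  moves:
    - [[1,0,0,-0.05,0,0,0],[1,0,0,-0.1,0,0,0],[1,0.035,-0.036,-0.1,0,0,0.015],[1,0.07,-0.072,-0.1,0,0,0.03],[1,0.105,-0.108,-0.1,0,0,0.0745]]

```text
clock: 0.6
position: [0.2828, -0.4467, 0.3313]
tool_rot: [-3.141, -0.0, 0.036]
force: [0.9, 0.5, 0.2]
grip_width: 0.0856
finger_force: 0.0
```

```bash
cat > g.py <<'E'
from h import *
from scipy.spatial.transform import Rotation as Ro
import sys
x,y,z,yaw=map(float,sys.argv[1:5]); s=bot.observe()
R=Ro.from_euler("xyz",s["tool_rot"]); T=Ro.from_euler("xyz",[np.pi,0,yaw])
print("t",s["clock"],"pos",np.round(s["position"],4),"rpy",np.round(s["tool_rot"],4),"F",np.round(s["force"],1),"w",s["grip_width"],s["finger_force"])
print("shift",(R.inv().apply(np.array([x,y,z])-s["position"])).round(4),"turn",((R.inv()*T).as_rotvec()/2/np.pi).round(4))
E
python3 g.py .556 .185 .31 -.1
```

```text
t 0.6 pos [ 0.2828 -0.4467  0.3313] rpy [-3.1413e+00 -2.0000e-04  3.6400e-02] F [0.9 0.5 0.2] w 0.08555550956906394 0.0
shift [ 0.296  -0.6213  0.0215] turn [-0.     -0.      0.0217]
```

Emit:
move_arm:
  moves:
    - [[1,0.296,-0.621,0.0,0,0,0.0217],[1,0.296,-0.621,0.0,0,0,0.0217],[1,0.296,-0.621,0.0,0,0,0.0217],[1,0.296,-0.621,0.0,0,0,0.0217],[1,0.296,-0.621,0.0,0,0,0.0217]]

```text
clock: 1.1
position: [0.3798, -0.2197, 0.3314]
tool_rot: [3.141, -0.0, -0.096]
force: [0.8, -0.2, -0.2]
grip_width: 0.0858
finger_force: 0.0
```

```bash
python3 g.py .556 .185 .31 -.1
```

```text
t 1.1 pos [ 0.3798 -0.2197  0.3314] rpy [ 3.1414 -0.     -0.096 ] F [ 0.8 -0.2 -0.2] w 0.08579233542385072 0.0
shift [ 0.1366 -0.4197  0.0213] turn [ 0.     -0.      0.0006]
```

Emit:
move_arm:
  moves:
    - [[1,0.136,-0.42,0.02,0,0,0.0006],[1,0.136,-0.42,0.02,0,0,0.0006],[1,0.136,-0.42,0.02,0,0,0.0006],[1,0.136,-0.42,0.02,0,0,0.0006],[1,0.136,-0.42,0.02,0,0,0.0006]]

```text
clock: 1.6
position: [0.4792, 0.0094, 0.32]
tool_rot: [3.142, -0.0, -0.1]
force: [1.4, -1.3, 0.2]
grip_width: 0.0852
finger_force: 0.0
```

```bash
python3 g.py .556 .185 .31 -.1
```

```text
t 1.6 pos [0.4792 0.0094 0.32  ] rpy [ 3.1415e+00 -1.0000e-04 -9.9900e-02] F [ 1.4 -1.3  0.2] w 0.08522091398851142 0.0
shift [ 0.0589 -0.1824  0.01  ] turn [ 0. -0.  0.]
```

Emit:
move_arm:
  moves:
    - [[1,0.059,-0.182,0.01,0,0,0],[1,0.059,-0.182,0.01,0,0,0],[1,0.059,-0.182,0.01,0,0,0],[1,0.059,-0.182,0.01,0,0,0],[1,0.059,-0.182,0.01,0,0,0]]

```text
clock: 2.1
position: [0.5558, 0.1882, 0.3087]
tool_rot: [-3.14, 0.002, -0.094]
force: [-1.2, -1.2, -0.8]
grip_width: 0.0852
finger_force: 0.0
```

```bash
python3 g.py .556 .185 .24 -.1
python3 - <<'E'
from h import *
f=bot.grab_frame("scene"); cv2.imwrite("pics/s1.png",cv2.resize(f[80:230,240:390,::-1],(600,600),interpolation=2))
E
```

```text
t 2.1 pos [0.5558 0.1882 0.3087] rpy [-3.1395e+00  2.2000e-03 -9.3800e-02] F [-1.2 -1.2 -0.8] w 0.0851818024031492 0.0
shift [0.0007 0.0033 0.0687] turn [-0.0003  0.0003  0.001 ]
```

View pics/s1.png

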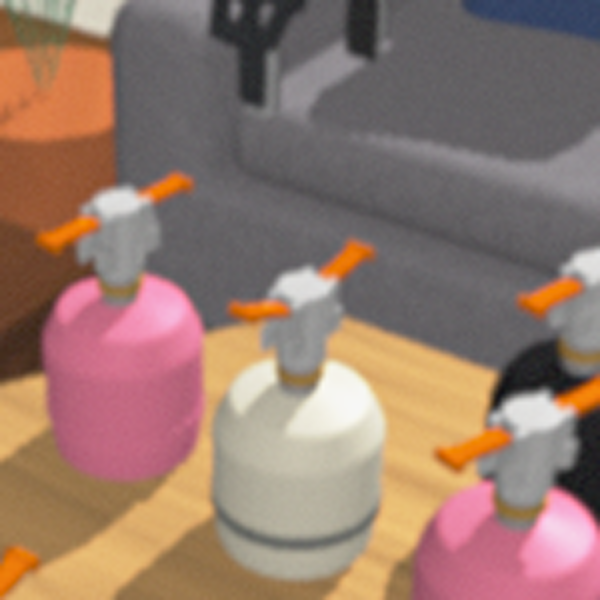

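The fingers stand above the white cap, with tips near (258,105) and (363,55) in the crop. They straddle the cap at (308,285). I'll descend and settle just above the arms.

Emit:
move_arm:
  moves:
    - [[1,0,0,0.035,0,0,0],[1,0,0,0.07,0,0,0],[1,0,0,0.07,0,0,0],[1,0,0,0.07,0,0,0],[1,0,0,0.07,0,0,0]]

```text
clock: 2.65
position: [0.5565, 0.1826, 0.242]
tool_rot: [-3.141, -0.002, -0.1]
force: [0.8, 0.3, 0.7]
grip_width: 0.085
finger_force: 0.0
```

```bash
python3 g.py .556 .185 .14 -.1
python3 - <<'E'
from h import *
f=bot.grab_frame("scene"); g=bot.grab_frame("top")
cv2.imwrite("pics/s2.png",np.hstack([cv2.resize(f[100:190,270:360,::-1],(400,400),interpolation=2),cv2.resize(g[160:250,160:250,::-1],(400,400),interpolation=2)]))
E
```

```text
t 2.65 pos [0.5565 0.1826 0.242 ] rpy [-3.1407e+00 -2.0000e-03 -1.0020e-01] F [0.8 0.3 0.7] w 0.08495431274018853 0.0
shift [-0.0009 -0.0022  0.102 ] turn [-0.0001 -0.0003 -0.    ]
```

View pics/s2.png

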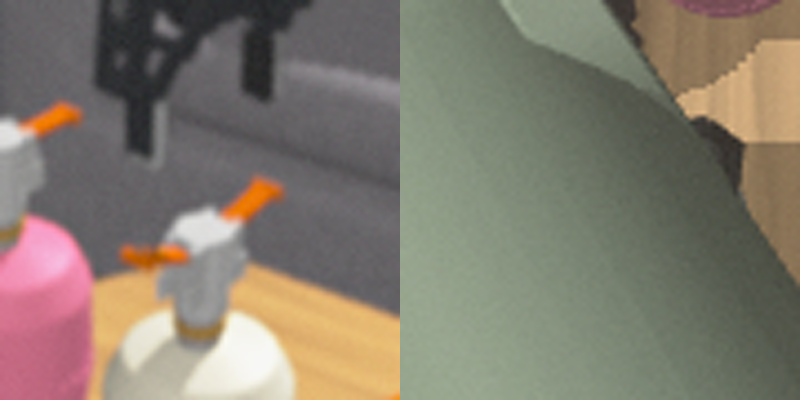

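The fingers at (145,155) and (260,95) are centred over the cap at (205,222). The top view is blocked by the arm. I'll push down slowly.

Emit:
move_arm:
  moves:
    - [[1,0,0,0.015,0,0,0],[1,0,0,0.03,0,0,0],[1,0,0,0.045,0,0,0],[1,0,0,0.06,0,0,0],[1,0,0,0.06,0,0,0]]
  force: 40

```text
clock: 3.25
position: [0.5555, 0.1825, 0.1791]
tool_rot: [3.141, 0.001, -0.1]
force: [0.7, -0.2, 0.4]
grip_width: 0.0856
finger_force: 0.0
```

Emit:
move_arm:
  moves:
    - [[1,0,0,0.012,0,0,0],[1,0,0,0.024,0,0,0],[1,0,0,0.036,0,0,0],[1,0,0,0.044,0,0,0],[1,0,0,0.044,0,0,0]]

```text
clock: 3.75
position: [0.5556, 0.1828, 0.1357]
tool_rot: [3.142, 0.001, -0.1]
force: [-0.6, 1.3, -0.1]
grip_width: 0.0854
finger_force: 0.6
```

```bash
python3 g.py .556 .185 .14 -.1
python3 - <<'E'
from h import *
f=bot.grab_frame("scene")
cv2.imwrite("pics/s3.png",cv2.resize(f[100:200,270:370,::-1],(600,600),interpolation=2))
E
```

```text
t 3.75 pos [0.5556 0.1828 0.1357] rpy [ 3.1415e+00  7.0000e-04 -9.9500e-02] F [-0.6  1.3 -0.1] w 0.08543687727202506 0.6042627990245819
shift [ 0.0002 -0.0022 -0.0043] turn [0.     0.0001 0.0001]
```

View pics/s3.png

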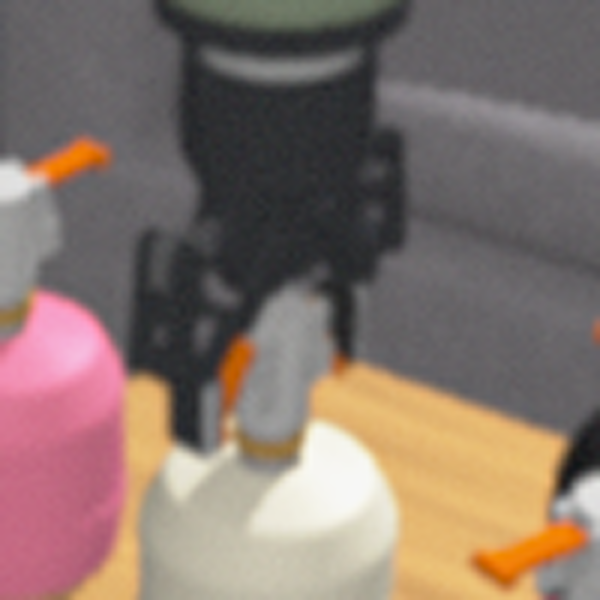

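Both arms have swung partly down, seen in orange at (235,370) and (340,365), with the fingers on either side. I'll centre 2 mm and close.

Emit:
move_arm:
  moves:
    - [[0.9,0,-0.002,0,0,0,0],[0.8,0,-0.002,0,0,0,0],[0.7,0,-0.002,0,0,0,0],[0.64,0,-0.002,0,0,0,0],[0.64,0,-0.002,0,0,0,0]]
  force: 40

```text
clock: 4.3
position: [0.5562, 0.185, 0.1364]
tool_rot: [-3.141, -0.001, -0.099]
force: [0.5, 1.7, 3.5]
grip_width: 0.0545
finger_force: 1.9
```

Emit:
move_arm:
  moves:
    - [[0.6,0,0,0,0,0,0],[0.6,0,0,0,0,0,0],[0.57,0,0,0,0,0,0],[0.55,0,0,0,0,0,0],[0.55,0,0,0,0,0,0]]

```text
clock: 4.8
position: [0.5564, 0.1863, 0.1368]
tool_rot: [-3.139, -0.001, -0.099]
force: [-0.7, 6.8, 8.6]
grip_width: 0.051
finger_force: 40.3
```

```bash
python3 g.py .556 .185 .14 -.1
```

```text
t 4.8 pos [0.5564 0.1863 0.1368] rpy [-3.1393e+00 -1.4000e-03 -9.8500e-02] F [-0.7  6.8  8.6] w 0.05102114659396204 40.26019653305411
shift [-0.0002  0.0013 -0.0032] turn [-0.0004 -0.0002  0.0002]
```

The pads stopped at 51 mm against the 52 mm expected, with 40 N grip. I'll relieve the side force, then open and rise.

Emit:
move_arm:
  moves:
    - [[0.55,0,-0.002,0,0,0,0],[0.55,0,-0.002,0,0,0,0],[0.55,0,-0.002,0,0,0,0]]

```text
clock: 5.1
position: [0.5564, 0.1863, 0.1368]
tool_rot: [3.141, -0.001, -0.1]
force: [-4.2, -4.0, 14.5]
grip_width: 0.0515
finger_force: 40.7
```

Emit:
move_arm:
  moves:
    - [[0.8,0,0,0,0,0,0],[1,0,0,0,0,0,0],[1,0,0,0,0,0,0],[1,0,0,0,0,0,0],[1,0,0,0,0,0,0]]

```text
clock: 5.6
position: [0.5561, 0.1867, 0.136]
tool_rot: [3.142, 0.0, -0.1]
force: [0.3, 0.3, 0.5]
grip_width: 0.0857
finger_force: 0.0
```

Emit:
move_arm:
  moves:
    - [[1,0,0,-0.03,0,0,0],[1,0,0,-0.06,0,0,0],[1,0,0,-0.1,0,0,0],[1,0,0,-0.15,0,0,0],[1,0,0,-0.2,0,0,0]]

```text
clock: 6.1
position: [0.5557, 0.1865, 0.3379]
tool_rot: [3.142, 0.001, -0.099]
force: [2.0, 0.5, 0.2]
grip_width: 0.0855
finger_force: 0.0
```

```bash
python3 g.py .556 .185 .14 -.1
python3 - <<'E'
from h import *
f=bot.grab_frame("scene")
cv2.imwrite("pics/s4.png",cv2.resize(f[130:200,280:350,::-1],(600,600),interpolation=2))
E
```

```text
t 6.1 pos [0.5557 0.1865 0.3379] rpy [ 3.1415e+00  5.0000e-04 -9.9400e-02] F [2.  0.5 0.2] w 0.08550988934156745 0.0
shift [0.0006 0.0015 0.1979] turn [0.     0.0001 0.0001]
```

View pics/s4.png

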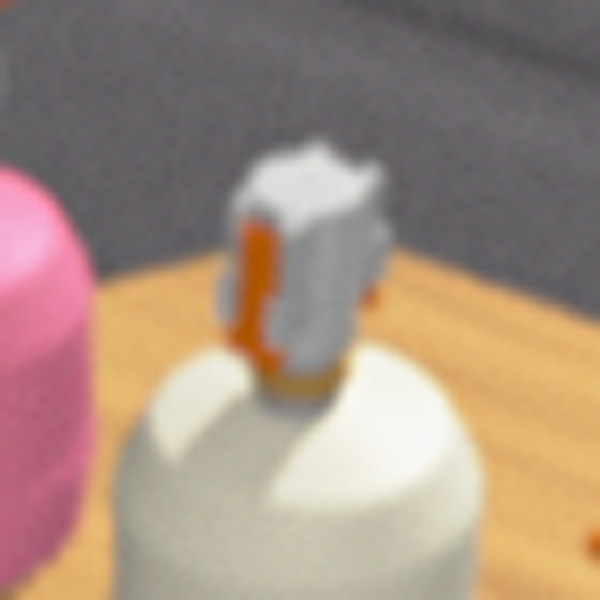

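Arm b lies flush at (255,295). Only the bar end of arm a shows, at (370,297), so I'll check it by projection.

Run:
```python
from h import *
c=np.array([.556,.186,0]); yx=np.array([.1,.995,0]); xx=np.array([.995,-.1,0])
for sgn in(1,-1):
  for a in(1.2,1.35,1.5):
    # arm end bar near edge
    r=.02+.040*np.cos(a); z=.185-.040*np.sin(a)
    P=[c+sgn*yx*(r+o)+xx*.009+[0,0,z] for o in(0,.006)]
    print(sgn,a,((proj("scene",P)-[280,130]+.5)*600/70-.5).round(0).tolist())
f=bot.grab_frame("scene"); h=cv2.cvtColor(f,cv2.COLOR_RGB2HSV); m=cv2.inRange(h,(3,170,100),(16,255,255))[150:185,295:335]
k,l,s,ce=cv2.connectedComponentsWithStats(m)
for i in range(1,k): print(s[i],((ce[i]+[15,20]+.5)*600/70).round(0))
```

```text
1 1.2 [[409.0, 279.0], [421.0, 271.0]]
1 1.35 [[396.0, 292.0], [409.0, 284.0]]
1 1.5 [[384.0, 303.0], [396.0, 295.0]]
-1 1.2 [[259.0, 379.0], [245.0, 389.0]]
-1 1.35 [[271.0, 376.0], [258.0, 385.0]]
-1 1.5 [[285.0, 370.0], [271.0, 379.0]]
[12  7  5 17 44] [256. 301.]
```

Both bar ends sit at or inside the 1.5 rad prediction, so both arms are home and the gripper is clear. Handing in.

```bash
python3 -c "
from workcell import bot
print(bot.job_done())"
```

```text
the job is handed in; nothing more can be done
None
```

Both orange arms on the white humidifier's cap are swung down and, as far as the camera shows, fully home against its sides; the gripper has let go and lifted clear, the green tank was not touched, and the job is handed in at about 6 s.

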